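Set a table easel to match its twin and secure the painting

ROBOT

A 7-joint arm with a two-finger parallel gripper is mounted at the origin on the work surface. World frame = base frame: x ahead of the robot, y to its left, z up, the work surface at z = 0. Lengths are in m, angles in rad, forces in N, time in s.
With the tool pointing down it reaches from about 0.35 to 0.9 m from the base axis. Payload 19.9 kg.
Tool frame: the origin (TCP) lies at the very end of the fingers, on their centre line; the grasp point (between the pads) lies env.hold_point_z behind it (env.hold_point_z is the distance from the TCP to the grasp point, in m); z points along the fingers, y is the line along which they close (so a half turn about z gives the same grasp; the last joint's range is limited). The gripper opens to 94 mm and grips with 3 to 60 N. Pads are 16 mm wide; open, the fingers measure 119 mm over their backs; the gripper's body (75 mm by 177 mm) begins 78 mm behind the grasp point.
Start: joints at [-1.24, 0.417, -0.01, 1.614, 0.005, 1.111, -0.053], TCP at [0.228, 0.582, 0.205] pointing down, gripper open.
Joint ranges: [-2.81, 2.81], [-0.39, 2.02], [-1.27, 1.25], [0.06, 2.57], [-1.19, 4.33], [0.19, 2], [-2.82, 2.82]. Speed limits (rad/s): [1.89, 1.89, 2.39, 2.39, 3.01, 3.01, 3.01].

INTERFACE

Orientations are given as a 3x3 rotation matrix whose columns are the frame's x, y, z axes.
In Python, from bench import env, vision, ticket gives the robot as it stands.
- The arm moves only by the shell command python3 -m crank 'ROWS' [FORCE]. ROWS is JSON, a list of rows, each an object of numbers: "x", "y", "z": the shift along the tool's x, y, z in units of 0.1 m (1.0 is 0.1 m); "rx", "ry", "rz": the turn, a rotation vector about the tool's x, y, z in units of 30 degrees (1.0 is 30 degrees); "grip": the opening, from 0 (shut) to 1 (fully open). In form: [{"x": .., "y": .., "z": .., "rx": .., "ry": .., "rz": .., "grip": ..}, ...]. A call has 1 to 8 rows; each row is the pose to reach, as a shift and turn from the pose commanded when the call began, along the tool's axes at that moment; what a row does not reach only later rows make up. A row lasts 1/8 s, in which the tool goes at most 62.5 mm and 10.7 degrees, less where a joint would pass 70% of its speed; a pose out of reach is approached as far as the arm can. A call with a number of a shift or a turn outside -1 to 1 is refused whole. A call with a gripper value outside its range is refused whole. The fingers move at their own pace and stop on an object; FORCE is the grip in N (left out, the last holds). Time passes only in rows, so rows that repeat a pose let the fingers close. It gives the time, the measured TCP pose, the force, the opening and the grip force at its end, in the units of the state.
- env.get_obs(): the state, without advancing time (a new reading comes with each control period).
- vision.snapshot(name): name is "side" or "top" or "wrist"; returns the picture (400x640x3 uint8, red, green, blue); there is no depth.
- vision.calibration(name): a dict with "mtx" (3x3 intrinsics, pixels), "eye" and "attitude" of the camera in the world. Camera axes: x right, y up, looking along -z (the intrinsics and any distortion apply to the point x, -y, -z); pixel columns grow to the right and rows downward; lengths in m; the calibration is good to about 2 mm. A picture is of the moment at which its call begins: read the wrist's pose just before it. calibration takes no time and is no camera call; for the wrist camera it gives the pose at the moment of the call.
- ticket.sign_off(): hands the job in; it is judged then, once.
The state is a dict: "clock": time; "qpos": joint angles; "joint_velocities": joint speeds; "joint_efforts": joint torques, N m; "position": TCP position; "tcp_rot": TCP orientation; "ft_force": force on the tool from outside, world axes, zero at the start; "wrist_torque": the same for the moment, N m; "opening": finger opening in m; "gripper_force": force on a finger pad.
Only numpy, scipy, OpenCV 4.12 (cv2) and the standard library are available. Lean on these libraries where they do the work, as an engineer would, in place of code of your own. Each camera call takes 0.05 s, during which the arm holds its last target. There are 200 camera calls.

TASK

Two small table easels hold a pair of paintings whose paint is still wet. Swivel and tilt the one that lies flatter and is turned aside until its board is parallel to the other easel's board (same facing, same lean), and only then turn its steel turnbutton a quarter turn counter-clockwise, all the way to its stop, so that it points down over the picture frame as on the other easel; the board must still be parallel at the end. Do not touch the paint or the other easel, and do not shift or tip the cup, bottle and jar.

Things in the scene. Friction and masses are not known exactly. Their poses are not given: they have to be found in the camera images.
- easel_axis (a point): Easel to be set: the point where its vertical swivel axis meets its horizontal tilt axis, 160 mm above the table. Frame of the fixed round foot (dark steel, 170 mm across, 14 mm high), z up; at easel_swivel = 0 the board's x axis, seen from above, lies along this x. On the foot an aluminium disc (140 mm across) and a 30 mm column up to the tilt axis.
- easel_swivel (a joint): Swivel angle of the easel to be set, rad, positive counter-clockwise seen from above, range -0.9 to 1.3; stiff with friction (about 0.3 Nm), stays where it is left.
- easel_lean (a joint): Tilt angle of its board, rad: 0 = board flat and facing up, growing as the top edge (the one with fin and turnbutton) rises and the board faces the front; range 0 to 1.1; stiff with friction (about 0.55 Nm), stays where it is left.
- easel_face (a point): On the front face of its plywood board, 20 mm along the normal from easel_axis. x points up the board to its top edge, y along the tilt axis, z out of the face. Board x -90 to +110, y -95 to +95 mm, 10 mm thick. Picture frame of dark wood: x -80 to +47, y -89 to +89 mm, bars 22 mm wide, 15 mm high. Ledge below, 22 mm high. Above the frame: fin at +y, turnbutton at -y.
- easel_grip (a point): Middle of the outer end of the grip fin: a black plastic plate standing straight out from the board's face, 60 mm long along y, 12 mm thick along x, 50 mm high along z (this point is 50 mm above the face). Same axes as the board; it stands at x = +88, y = +50 mm on it. Pinch it across its 12 mm thickness.
- easel_turnbutton (a point): Top centre of the turnbutton, on its turning axis (the board's normal): a steel bar 70 mm long, 14 mm wide, 28 mm high, on a post at x = +70, y = -45 mm on the board. Its underside is 20 mm, this point 48 mm above the board's face; it clears the frame by 5 mm. The frame turns with it: the bar is long along y, 14 mm wide along x, z out of the board.
- easel_button (a joint): Angle of the turnbutton, rad, positive counter-clockwise seen from in front of the board: 0 = bar along the top edge (open), 1.57 = at its stop, bar pointing down over the frame (home). Friction about 0.06 Nm. Force against the stop will turn the easel itself.
- easel_painting: The wet painting inside the frame of the easel to be set, 83 by 134 mm, 9 mm lower than the frame's top. Its axes are the board's, its origin is easel_axis. Not to be touched.
- sample_face (a point): The same point and axes as easel_face on the other, identical easel, which is already set and has its turnbutton home: z is the normal to be matched. Its foot and swivel are fixed.
- sample: The other easel, origin at the middle of its foot on the table. Same build and size. Leave it alone.
- cup: Bystander: red plastic cup standing upside down, 92 mm across at the table, 115 mm high; origin at the centre of its underside.
- bottle: Bystander: white plastic paint bottle, 56 mm across, 150 mm high; origin at the centre of its underside.
- jar: Bystander: grey paint jar, 66 mm across, 75 mm high; origin at the centre of its underside.

How it is judged:
On the way, in this order (a step that is already met when the one before it is completed fails the run):
1. The board is parallel to the other easel's board within 6 degrees, the turnbutton not yet turned home (angle between the z axis of easel_face and the z axis of sample_face, either way round below 0.105 rad and value of joint easel_button below 1 rad), for 0.3 s.
2. The turnbutton is turned to its stop (value of joint easel_button above 1.43 rad), for 0.2 s.
At the end, for the whole second after the job is handed in: The board's normal is within 6 degrees (0.105 rad) of the other board's normal, the turnbutton is within 8 degrees of its stop (over 1.43 rad), and the easel is at rest (angle between the z axis of easel_face and the z axis of sample_face, either way round below 0.105 rad and value of joint easel_button above 1.43 rad and velocity of joint easel_swivel between -0.05 and 0.05 rad/s and velocity of joint easel_lean between -0.05 and 0.05 rad/s); the robot touches nothing.
It fails at once if The wet paint is touched (contact force between easel_painting and anything else above 0.5 N).
It fails at once if The other easel is touched (contact force between sample and the fingers above 2 N or contact force between sample and the arm above 2 N).
It fails at once if The cup, bottle or jar is moved more than 30 mm or tipped over (distance of any of cup, bottle, jar from where it was at the start of the episode above 0.03 m or angle between any of cup, bottle, jar's own z axis and vertical above 0.5 rad).
It also fails if it takes over 61 s, if anything falls off the work surface, if the arm or the gripper's body presses on something with over 40 N, if the wrist force passes 120 N, or if a joint passes its speed limit or range.

## Working session

There is one attempt and no reset: what is moved stays moved. The work goes in short steps, Python scripts to look and compute and a shell command to move; the robot and the scene stay as the last step left them, time stands still between calls to the robot, and variables do not carry over. Pictures are saved under pics/ and viewed, at most 10 in all, crops included, and the job is handed in when it is done.

```bash
ls; mkdir -p pics
python3 - <<'E'
from bench import env,vision,ticket
import cv2,numpy as np
np.set_printoptions(precision=4,suppress=True)
o=env.get_obs();print(o,env.hold_point_z)
for n in ("side","top"):
    im=vision.snapshot(n);cv2.imwrite(f"pics/{n}0.png",im[:,:,::-1]);c=vision.calibration(n);print(n,c)
E
```

```text
pics
{'clock': 0.0, 'qpos': array([-1.2395,  0.418 , -0.0103,  1.6142,  0.0047,  1.1107, -0.053 ]), 'joint_velocities': array([ 0.0013, -0.0016, -0.0008,  0.001 ,  0.0004,  0.0008,  0.0001]), 'joint_efforts': array([ -0.0013, -85.1262,   0.6382, -42.6014,  -0.0489,   0.0184,
         0.0002]), 'position': array([0.2275, 0.5817, 0.2048]), 'tcp_rot': array([[-0.9313,  0.3642, -0.0004],
       [ 0.3642,  0.9313, -0.0012],
       [-0.0001, -0.0013, -1.    ]]), 'ft_force': array([ 0.3317, -0.4406,  0.3177]), 'wrist_torque': array([ 0.0514, -0.0144,  0.0143]), 'gripper_force': 0.0, 'opening': 0.09368249545010826} 0.0188
side {'mtx': array([[415.5076,   0.    , 316.6238],
       [  0.    , 415.5076, 193.3139],
       [  0.    ,   0.    ,   1.    ]]), 'eye': array([ 0.475 , -0.7216,  0.6497]), 'attitude': array([[ 0.9859,  0.0944, -0.1381],
       [-0.1672,  0.5453, -0.8214],
       [-0.0022,  0.8329,  0.5533]])}
top {'mtx': array([[362.9903,   0.    , 319.2127],
       [  0.    , 362.9903, 200.3963],
       [  0.    ,   0.    ,   1.    ]]), 'eye': array([ 0.4717, -0.0037,  0.9214]), 'attitude': array([[ 0.003 ,  0.9862, -0.1658],
       [-0.9997, -0.001 , -0.0238],
       [-0.0237,  0.1658,  0.9859]])}
```

View pics/side0.png

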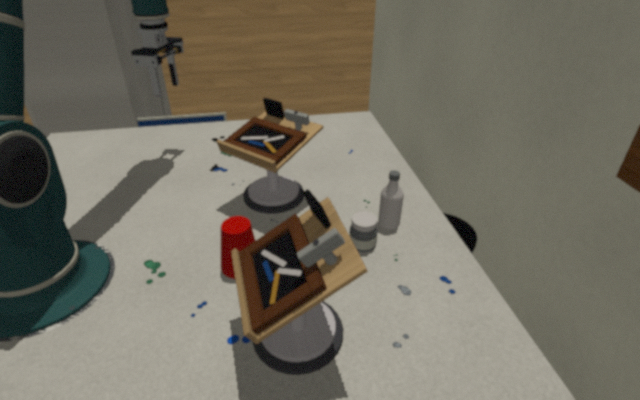

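View pics/top0.png

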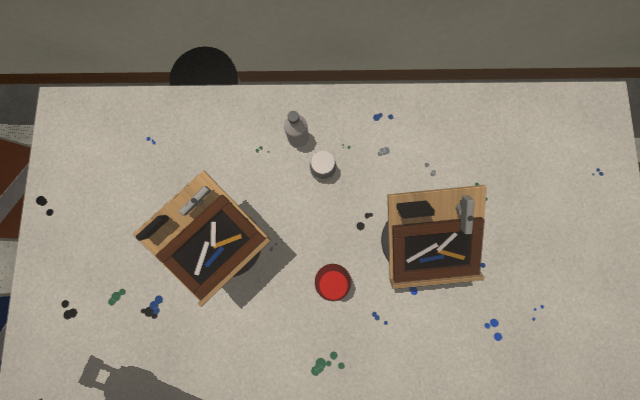

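Run:
```python
import cv2,numpy as np
def crop(n,u,v,w,h,s):
    im=cv2.imread(f"pics/{n}0.png")[v:v+h,u:u+w]
    im=cv2.convertScaleAbs(cv2.resize(im,None,fx=s,fy=s,interpolation=cv2.INTER_CUBIC),alpha=1.5)
    for k in range(0,w,20): 
        cv2.line(im,(k*s,0),(k*s,6),(0,0,255),1); cv2.putText(im,str(u+k),(k*s,18),0,.35,(0,0,255),1)
    for k in range(0,h,20): 
        cv2.line(im,(0,k*s),(6,k*s),(0,0,255),1); cv2.putText(im,str(v+k),(8,k*s+4),0,.35,(0,0,255),1)
    return im
cv2.imwrite("pics/c1.png",np.hstack([crop("top",130,160,140,150,2*1+1)[:, :400],crop("top",370,170,133,150,3)]))
cv2.imwrite("pics/c2.png",np.hstack([crop("side",210,90,133,155,3),crop("side",228,185,133,155,3)][:2]) if 0 else np.hstack([crop("side",210,90,125,180,3),crop("side",228,183,141,180,3)]))
```

```text
(no output)
```

View pics/c1.png

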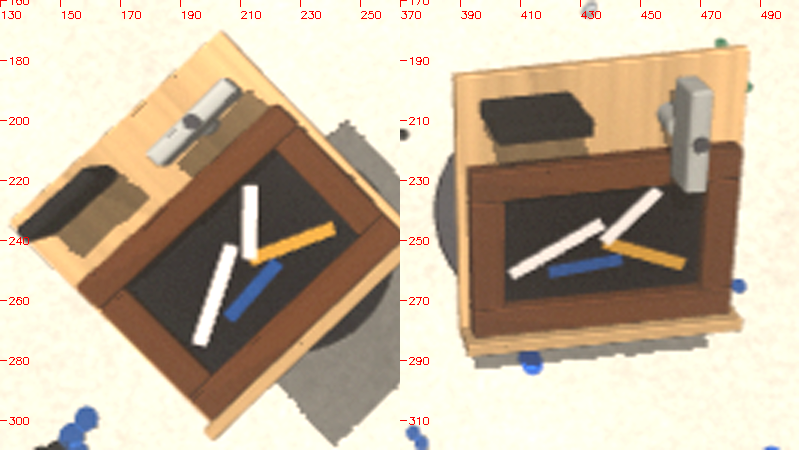

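View pics/c2.png

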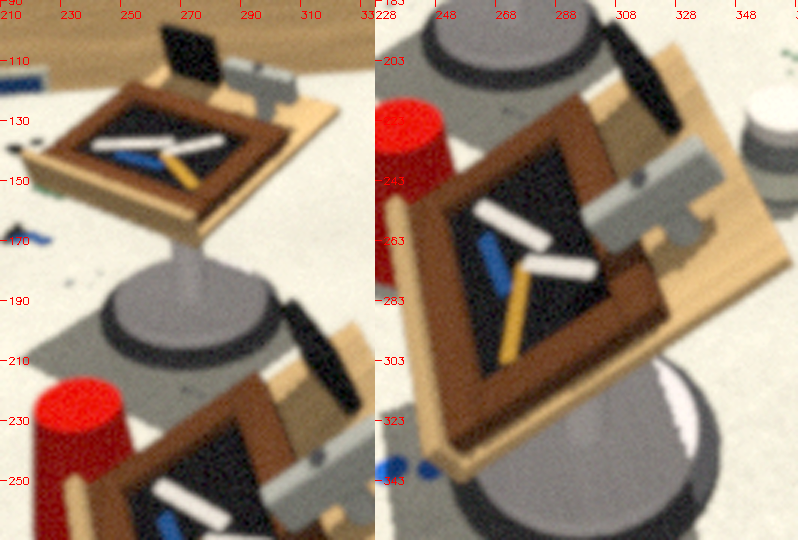

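```bash
cat > h.py <<'E'
import numpy as np
from scipy.optimize import least_squares
from scipy.spatial.transform import Rotation as Rn
np.set_printoptions(precision=4,suppress=True)
def proj(c,P):
    p=(np.atleast_2d(P)-c['eye'])@c['attitude']; p=p*[1,-1,-1]
    q=p@c['mtx'].T; return q[:,:2]/q[:,2:]
def Rb(s,L):
    cs,ss,c,n=np.cos(s),np.sin(s),np.cos(L),np.sin(L)
    return np.array([[cs*c,-ss,-cs*n],[ss*c,cs,-ss*n],[n,0,c]])
def wpt(p,B):  # p=(x,y,s,L) ; B in mm in easel_face frame
    return np.array([p[0],p[1],.16])+(np.atleast_2d(B)*1e-3+[0,0,.02])@Rb(p[2],p[3]).T
def fit(obs,x0):  # obs: list of (calib,B,uv)
    def r(p): return np.concatenate([(proj(c,wpt(p,B))-uv).ravel() for c,B,uv in obs])
    return least_squares(r,x0,loss='soft_l1')
E
cat > m0.py <<'E'
from h import *
from bench import vision
T=vision.calibration("top");S=vision.calibration("side")
I=[(25,-67,15),(25,67,15),(-58,67,15),(-58,-67,15)]
K=dict(tr=(110,-95,0),tl=(110,95,0),ftr=(47,-89,15),ftl=(47,89,15),fbl=(-80,89,15),fbr=(-80,-89,15),itr=(25,-67,15),itl=(25,67,15),ibl=(-58,67,15),ibr=(-58,-67,15),b=(70,-45,48))
def mk(c,o,d): return (c,np.array([K[k] for k in d]),np.array([(o[0]+(v[0]-o[2])/3,o[1]+v[1]/3) for v in d.values()]))
E=[mk(T,(130,160,0),dict(tr=(222,31),ftr=(293,105),ftl=(80,287),itr=(272,152),itl=(127,288),ibl=(210,375),ibr=(360,238),b=(192,122))),
   mk(S,(210,90,0),dict(tr=(340,108),ftr=(291,129),ftl=(135,82),itr=(247,140),itl=(138,103),ibl=(75,148),ibr=(193,190),b=(258,68)))]
P=[mk(T,(370,170,400),dict(tl=(453,73),tr=(748,45),ftl=(470,167),ftr=(742,143),itl=(503,200),itr=(703,180),ibl=(505,300),ibr=(703,290),fbl=(472,337),fbr=(730,315),b=(701,145))),
   mk(S,(228,183,375),dict(tl=(675,42),tr=(792,262),ftl=(583,93),ftr=(668,317),itl=(555,140),itr=(610,295),ibl=(447,213),ibr=(485,378),b=(640,178)))]
for n,o,x0 in(("easel",E,(.4,.3,.7,.2)),("sample",P,(.4,-.3,0,.5))):
    for sel in (o,o[:1],o[1:]):
        f=fit(sel,x0);print(n,f.x,'cost',f.cost,'sd',np.sqrt(np.diag(np.linalg.inv(f.jac.T@f.jac))))
    f=fit(o,x0)
    for c,B,uv in o: print((proj(c,wpt(f.x,B))-uv).round(1).tolist())
def ground(c,u,v,z):
    d=c['attitude']@(np.linalg.inv(c['mtx'])@[u,v,1]*[1,-1,-1]); return c['eye']+d*(z-c['eye'][2])/d[2]
print('cup',ground(T,333,285,.115),'jar',ground(T,323,163,.075),'bottle',ground(T,293,117,.15))
E
python3 m0.py
```

```text
easel [0.5156 0.2463 0.7668 0.1919] cost 15.583313685389603 sd [0.0009 0.0011 0.0101 0.0205]
easel [0.5147 0.2463 0.7649 0.1872] cost 7.475477121494533 sd [0.0015 0.0017 0.0108 0.0501]
easel [0.518  0.2462 0.7768 0.191 ] cost 6.016511282081749 sd [0.0015 0.0026 0.0214 0.0242]
[[0.5, -0.3], [-5.1, -1.0], [-1.5, -0.2], [1.3, -1.3], [-0.8, -0.3], [0.8, 0.6], [0.4, -0.3], [0.3, -0.5]]
[[0.1, 0.3], [-0.8, 0.5], [-1.2, -0.7], [1.6, -0.8], [-1.6, -1.6], [-2.5, -0.1], [-1.9, 0.8], [0.1, 0.7]]
sample [ 0.5243 -0.2214  0.0934  0.5428] cost 21.19980416134062 sd [0.0008 0.0006 0.0062 0.0138]
sample [ 0.5239 -0.221   0.0923  0.5331] cost 5.741579692160824 sd [0.0009 0.0007 0.0074 0.0198]
sample [ 0.5255 -0.2233  0.0908  0.5653] cost 13.909273393587863 sd [0.0014 0.0015 0.0111 0.0192]
[[0.3, 0.0], [1.0, 0.1], [-0.1, 1.3], [0.8, 0.8], [0.3, -0.6], [1.8, -0.3], [-0.3, 2.1], [-0.9, -0.5], [0.2, -0.2], [0.1, -0.7], [-0.4, -1.6]]
[[1.1, -0.3], [-0.0, -1.2], [-0.9, -1.1], [-1.8, -4.3], [0.8, -2.6], [1.1, 0.3], [-2.0, -1.0], [-3.0, 2.3], [1.3, 0.6]]
cup [ 0.4214 -0.0147  0.115 ] jar [0.7053 0.0079 0.075 ] bottle [0.7914 0.0744 0.15  ]
```

```bash
cat >> h.py <<'E'
E_=np.array([.5156,.2463,.7668,.1919]); S_=np.array([.5243,-.2214,.0934,.5428])
def tool(p,B,yaw=0):  # tool pose with TCP at B (mm, face frame), y along board x (yaw about tool z, deg)
    R=Rb(p[2],p[3]); Rt=np.column_stack([R[:,1],R[:,0],-R[:,2]])
    return Rt@Rn.from_euler('z',yaw,degrees=True).as_matrix(), wpt(p,B)[0]
def delta(R0,p0,R,p):
    return np.r_[R0.T@(p-p0)/.1, Rn.from_matrix(R0.T@R).as_rotvec()/np.radians(30)].round(3)
E
python3 - <<'E'
from h import *
from bench import env,vision
o=env.get_obs();c=vision.calibration("wrist");print(c['mtx'],o['tcp_rot'].T@(c['eye']-o['position']),o['tcp_rot'].T@c['attitude'])
for z in (110,28):
  R,p=tool(E_,(88,50,z));print(p,delta(o['tcp_rot'],o['position'],R,p))
E
```

```text
[[306.4284   0.     323.5954]
 [  0.     306.4284 194.5972]
 [  0.       0.       1.    ]] [ 0.0766  0.0004 -0.1786] [[-0.0004  0.965   0.2622]
 [ 1.      0.0002  0.0009]
 [ 0.0008  0.2622 -0.965 ]]
[0.5253 0.325  0.3044] [-3.708 -1.308 -0.993 -0.363 -0.078  0.821]
[0.5365 0.3359 0.2239] [-3.773 -1.165 -0.188 -0.363 -0.078  0.821]
```

```bash
python3 -m crank '[{"z":-0.6,"x":-0.2,"grip":0.5},{"z":-1.0,"x":-0.6,"y":-0.2,"rx":-0.2,"rz":0.4},{"z":-1.0,"x":-1.0,"y":-0.4,"rx":-0.36,"ry":-0.08,"rz":0.82},{"z":-1.0,"x":-1.0,"y":-0.4,"rx":-0.36,"ry":-0.08,"rz":0.82},{"z":-1.0,"x":-1.0,"y":-0.4,"rx":-0.36,"ry":-0.08,"rz":0.82}]'
python3 - <<'E'
from h import *
from bench import env,vision
o=env.get_obs();print(o['qpos'])
R,p=tool(E_,(88,50,110));print(p,delta(o['tcp_rot'],o['position'],R,p))
E
```

```text
[-1.2395  0.4179 -0.0104  1.6141  0.0047  1.1107 -0.053 ]
[0.5253 0.325  0.3044] [-3.708 -1.308 -0.993 -0.363 -0.078  0.821]invalid input
```

```bash
python3 -m crank '[{"x":-0.2,"y":0,"z":-0.6,"rx":0,"ry":0,"rz":0,"grip":0.5},{"x":-0.6,"y":-0.2,"z":-1.0,"rx":-0.2,"ry":0,"rz":0.4,"grip":0.5},{"x":-1.0,"y":-0.4,"z":-1.0,"rx":-0.36,"ry":-0.08,"rz":0.82,"grip":0.5},{"x":-1.0,"y":-0.4,"z":-1.0,"rx":-0.36,"ry":-0.08,"rz":0.82,"grip":0.5},{"x":-1.0,"y":-0.4,"z":-1.0,"rx":-0.36,"ry":-0.08,"rz":0.82,"grip":0.5}]'
python3 - <<'E'
from h import *
from bench import env,vision
o=env.get_obs();print(o['qpos'])
R,p=tool(E_,(88,50,110));print(p,delta(o['tcp_rot'],o['position'],R,p))
E
```

```text
clock: 0.72
position: [0.3056, 0.5082, 0.3055]
tcp_rot: [[-0.695, 0.706, 0.137], [0.719, 0.682, 0.132], [-0.001, 0.19, -0.982]]
ft_force: [-0.8, 0.4, 0.1]
opening: 0.0486
gripper_force: 0.0
[-1.2     0.1711  0.0933  1.7271  0.0552  1.0645 -0.3634]
[0.5253 0.325  0.3044] [-2.844  0.299  0.071 -0.001  0.     0.003]
```

```bash
python3 -m crank '[{"x":-0.5,"y":0,"z":0,"rx":0,"ry":0,"rz":0,"grip":0.5},{"x":-1,"y":0.1,"z":0,"rx":0,"ry":0,"rz":0,"grip":0.5}]' >/dev/null
python3 -m crank '[{"x":-0.5,"y":0,"z":0,"rx":0,"ry":0,"rz":0,"grip":0.5},{"x":-1,"y":0.1,"z":0,"rx":0,"ry":0,"rz":0,"grip":0.5},{"x":-1,"y":0.1,"z":0,"rx":0,"ry":0,"rz":0,"grip":0.5},{"x":-1,"y":0.1,"z":0,"rx":0,"ry":0,"rz":0,"grip":0.5}]'
python3 - <<'E'
from h import *
from bench import env,vision
import cv2,pickle
o=env.get_obs();print(o['qpos'])
R,p=tool(E_,(88,50,110));print(p,delta(o['tcp_rot'],o['position'],R,p))
c=vision.calibration("wrist");im=vision.snapshot("wrist")[:,:,::-1].copy();cv2.imwrite("pics/w1.png",im);pickle.dump(c,open("w1.pkl","wb"))
cv2.imwrite("pics/w1b.png",cv2.convertScaleAbs(im,alpha=1.5))
E
```

```text
clock: 1.48
position: [0.4587, 0.3787, 0.3089]
tcp_rot: [[-0.696, 0.705, 0.136], [0.718, 0.683, 0.131], [-0.0, 0.189, -0.982]]
ft_force: [0.5, -0.4, 1.0]
opening: 0.0468
gripper_force: 0.0
[-0.9383  0.1697  0.2282  1.7256 -0.0547  1.0612  0.075 ]
[0.5253 0.325  0.3044] [-0.849  0.094  0.064 -0.003 -0.     0.006]
```

View pics/w1b.png

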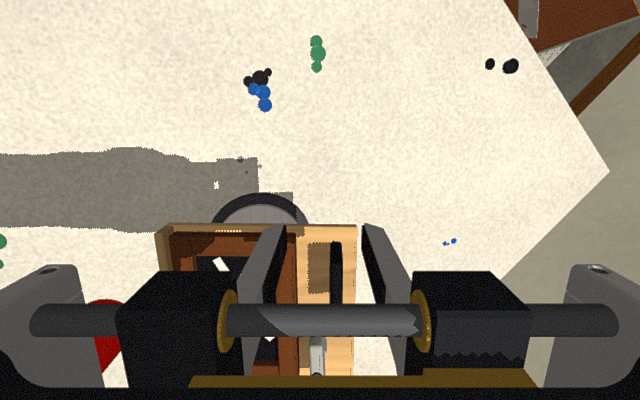

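```bash
python3 - <<'E'
from h import *
import pickle
c=pickle.load(open("w1.pkl","rb"))
for B in [(110,95,0),(47,89,15),(47,89,0),(94,80,50),(82,80,50),(94,20,50),(82,20,50)]: print(B,proj(c,wpt(E_,B))[0])
E
python3 -m crank '[{"x":-0.5,"y":0,"z":0,"rx":0,"ry":0,"rz":0,"grip":0.5},{"x":-0.85,"y":0.09,"z":0.06,"rx":0,"ry":0,"rz":0,"grip":0.5},{"x":-0.85,"y":0.09,"z":0.06,"rx":0,"ry":0,"rz":0,"grip":0.5}]'
python3 - <<'E'
from h import *
from bench import env,vision
import cv2,pickle
o=env.get_obs();print(o['qpos'])
R,p=tool(E_,(88,50,28));print(p,delta(o['tcp_rot'],o['position'],R,p))
c=vision.calibration("wrist");im=vision.snapshot("wrist")[:,:,::-1].copy();pickle.dump(c,open("w2.pkl","wb"))
cr=cv2.convertScaleAbs(cv2.resize(im[80:330,200:480],None,fx=2.4,fy=2.4,interpolation=cv2.INTER_CUBIC),alpha=1.5)
for B in [(110,95,0),(47,89,15),(94,80,50),(82,80,50),(94,20,50),(82,20,50)]:
    u=(proj(c,wpt(E_,B))[0]-[200,80])*2.4; print(B,u); cv2.circle(cr,tuple(int(t) for t in u),3,(255,0,255),1)
cv2.imwrite("pics/w2.png",cr)
E
```

```text
(110, 95, 0) [354.5875 228.712 ]
(47, 89, 15) [292.0157 239.8113]
(47, 89, 0) [293.494  233.9386]
(94, 80, 50) [341.374  265.4448]
(82, 80, 50) [327.8028 265.3971]
(94, 20, 50) [340.2332 323.4291]
(82, 20, 50) [327.4077 323.3798]
clock: 1.9
position: [0.5264, 0.3229, 0.3047]
tcp_rot: [[-0.694, 0.707, 0.137], [0.72, 0.681, 0.131], [-0.001, 0.189, -0.982]]
ft_force: [-0.2, 0.6, -0.6]
opening: 0.0471
gripper_force: 0.0
[-0.8194  0.2211  0.2828  1.6778 -0.1155  1.0671  0.2643]
[0.5365 0.3359 0.2239] [ 0.024  0.007  0.824 -0.003  0.002 -0.   ]
(110, 95, 0) [355.645  152.8363]
(47, 89, 15) [189.0192 173.2941]
(94, 80, 50) [317.5147 214.4789]
(82, 80, 50) [281.0776 214.4785]
(94, 20, 50) [316.3046 383.1618]
(82, 20, 50) [282.1017 383.1435]
```

View pics/w2.png

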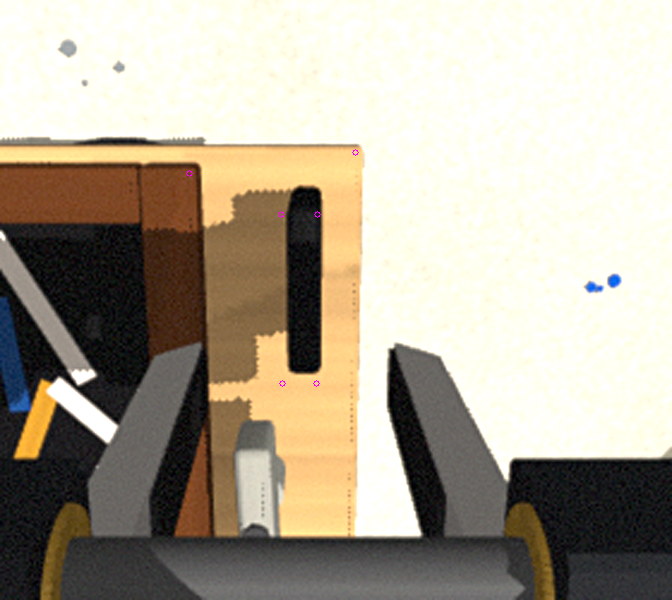

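```bash
cat > m1.py <<'E'
import io,contextlib
with contextlib.redirect_stdout(io.StringIO()):
    from m0 import *
import pickle
from bench import env
c=pickle.load(open("w2.pkl","rb"))
W=(c,np.array([(110,95,0),(47,89,15),(94,20,50),(82,20,50),(94,80,0),(82,80,0)]),np.array([(362,146),(200,165),(321,373),(289,373),(320,188),(290,188)])/2.4+[200,80])
for o in (E+[W],[E[0],W],[W]):
    f=fit(o,E_);print(f.x,f.cost)
    print((proj(c,wpt(f.x,W[1]))-W[2]).round(1).tolist())
f=fit(E+[W,W],E_)
o=env.get_obs()
R,p=tool(f.x,(88,50,28));print(f.x,p,delta(o['tcp_rot'],o['position'],R,p))
E
python3 m1.py
```

```text
[0.5151 0.2488 0.7607 0.1793] 25.036563414429985
[[-0.5, 1.1], [-1.9, 1.2], [0.8, 1.7], [-0.1, 1.7], [-0.2, -0.6], [-0.4, -0.6]]
[0.5142 0.2487 0.7545 0.1706] 15.604378416916335
[[-0.5, 1.0], [-1.7, 0.7], [0.8, 1.3], [-0.0, 1.2], [-0.3, -0.8], [-0.4, -0.9]]
[0.5108 0.2486 0.7239 0.1412] 2.1404474302036123
[[-0.1, 1.8], [-0.3, -0.4], [0.6, 0.5], [-0.0, 0.2], [-0.1, -0.6], [-0.0, -1.0]]
[0.5147 0.2491 0.7579 0.177 ] [0.5371 0.3392 0.2227] [ 0.025  0.031  0.842  0.026 -0.003  0.02 ]
```

```bash
python3 -m crank '[{"x":0.03,"y":0.03,"z":0.4,"rx":0.03,"ry":0,"rz":0.02,"grip":0.5},{"x":0.03,"y":0.03,"z":0.83,"rx":0.03,"ry":0,"rz":0.02,"grip":0.5},{"x":0.03,"y":0.03,"z":0.83,"rx":0.03,"ry":0,"rz":0.02,"grip":0.5},{"x":0.03,"y":0.03,"z":0.83,"rx":0.03,"ry":0,"rz":0.02,"grip":0.4}]' 
python3 -m crank '[{"x":0,"y":0,"z":0,"rx":0,"ry":0,"rz":0,"grip":0},{"x":0,"y":0,"z":0,"rx":0,"ry":0,"rz":0,"grip":0},{"x":0,"y":0,"z":0,"rx":0,"ry":0,"rz":0,"grip":0},{"x":0,"y":0,"z":0,"rx":0,"ry":0,"rz":0,"grip":0},{"x":0,"y":0,"z":0,"rx":0,"ry":0,"rz":0,"grip":0}]' 40
python3 -c "
from bench import env;o=env.get_obs();print(o['qpos'],o['wrist_torque'])"
```

```text
clock: 2.45
position: [0.5366, 0.3398, 0.2261]
tcp_rot: [[-0.688, 0.715, 0.127], [0.726, 0.677, 0.122], [0.001, 0.176, -0.984]]
ft_force: [-0.3, -0.5, 0.1]
opening: 0.0402
gripper_force: 0.0
clock: 3.08
position: [0.5369, 0.3389, 0.2244]
tcp_rot: [[-0.687, 0.716, 0.127], [0.727, 0.676, 0.121], [0.001, 0.175, -0.985]]
ft_force: [0.2, -2.3, -1.6]
opening: 0.0122
gripper_force: 39.9
[-0.81246058  0.32635339  0.26985581  1.72743653 -0.15011222  0.93068685
  0.27280256] [-0.12104505 -0.35101795  0.07496704]
```

```bash
cat > path.py <<'E'
from h import *
def path(R0,p0,e0,s1,L1,ts,tb=0):
    A=np.array([e0[0],e0[1],.16]); B0=Rb(e0[2],e0[3])
    def pose(t):
        M=Rb(e0[2]+t*(s1-e0[2]),e0[3]+t*(L1-e0[3]))@B0.T
        return M@R0,A+M@(p0-A)
    b=pose(tb)
    for t in ts: print(round(t,3),delta(*b,*pose(t)).round(2).tolist())
    print(pose(ts[-1]))
E
python3 - <<'E'
from path import *
from bench import env
o=env.get_obs();np.savez("g.npz",R=o['tcp_rot'],p=o['position'])
e=(.515,.249,.757,.177)
path(o['tcp_rot'],o['position'],e,.093,.543,np.arange(1,7)/12)
path(o['tcp_rot'],o['position'],e,.093,.543,np.arange(7,13)/12,.5)
E
```

```text
0.083 [-0.04, 0.01, -0.02, -0.06, -0.02, 0.1]
0.167 [-0.08, 0.02, -0.04, -0.12, -0.04, 0.21]
0.25 [-0.12, 0.02, -0.06, -0.18, -0.07, 0.31]
0.333 [-0.16, 0.02, -0.09, -0.23, -0.1, 0.41]
0.417 [-0.2, 0.02, -0.11, -0.29, -0.13, 0.51]
0.5 [-0.24, 0.02, -0.13, -0.35, -0.17, 0.61]
(array([[-0.4124,  0.8531,  0.3197],
       [ 0.911 ,  0.3858,  0.1458],
       [ 0.001 ,  0.3514, -0.9362]]), array([0.5532, 0.3214, 0.2375]))
0.583 [-0.04, 0.01, -0.02, -0.06, -0.04, 0.1]
0.667 [-0.07, 0.02, -0.03, -0.12, -0.08, 0.2]
0.75 [-0.1, 0.02, -0.05, -0.18, -0.12, 0.29]
0.833 [-0.13, 0.02, -0.07, -0.23, -0.17, 0.39]
0.917 [-0.16, 0.02, -0.09, -0.29, -0.22, 0.48]
1.0 [-0.19, 0.02, -0.1, -0.35, -0.28, 0.57]
(array([[-0.0931,  0.853 ,  0.5136],
       [ 0.9957,  0.0793,  0.0489],
       [ 0.001 ,  0.5159, -0.8566]]), array([0.5596, 0.3036, 0.248 ]))
```

```bash
python3 -m crank '[{"x":-0.04,"y":0.01,"z":-0.02,"rx":-0.06,"ry":-0.02,"rz":0.1,"grip":0},{"x":-0.08,"y":0.02,"z":-0.04,"rx":-0.12,"ry":-0.04,"rz":0.21,"grip":0},{"x":-0.12,"y":0.02,"z":-0.06,"rx":-0.18,"ry":-0.07,"rz":0.31,"grip":0},{"x":-0.16,"y":0.02,"z":-0.09,"rx":-0.23,"ry":-0.1,"rz":0.41,"grip":0},{"x":-0.2,"y":0.02,"z":-0.11,"rx":-0.29,"ry":-0.13,"rz":0.51,"grip":0},{"x":-0.24,"y":0.02,"z":-0.13,"rx":-0.35,"ry":-0.17,"rz":0.61,"grip":0},{"x":-0.24,"y":0.02,"z":-0.13,"rx":-0.35,"ry":-0.17,"rz":0.61,"grip":0}]'
python3 -c "
from bench import env;o=env.get_obs();print(o['qpos'],o['wrist_torque'])"
```

```text
clock: 3.95
position: [0.5526, 0.3219, 0.2373]
tcp_rot: [[-0.413, 0.852, 0.322], [0.911, 0.387, 0.146], [0.0, 0.353, -0.935]]
ft_force: [3.4, 4.1, -7.4]
opening: 0.0118
gripper_force: 39.9
[-0.92530578  0.23129065  0.36817187  1.86669698 -0.0438421   0.70135316
 -0.12646988] [ 0.63999474 -0.25848201  0.3835331 ]
```

Tracks well with small forces. Second half.

```bash
python3 -m crank '[{"x":-0.04,"y":0.01,"z":-0.02,"rx":-0.06,"ry":-0.04,"rz":0.1,"grip":0},{"x":-0.07,"y":0.02,"z":-0.03,"rx":-0.12,"ry":-0.08,"rz":0.2,"grip":0},{"x":-0.1,"y":0.02,"z":-0.05,"rx":-0.18,"ry":-0.12,"rz":0.29,"grip":0},{"x":-0.13,"y":0.02,"z":-0.07,"rx":-0.23,"ry":-0.17,"rz":0.39,"grip":0},{"x":-0.16,"y":0.02,"z":-0.09,"rx":-0.29,"ry":-0.22,"rz":0.48,"grip":0},{"x":-0.19,"y":0.02,"z":-0.1,"rx":-0.35,"ry":-0.28,"rz":0.57,"grip":0},{"x":-0.19,"y":0.02,"z":-0.1,"rx":-0.35,"ry":-0.28,"rz":0.57,"grip":0},{"x":-0.19,"y":0.02,"z":-0.1,"rx":-0.35,"ry":-0.28,"rz":0.57,"grip":0}]'
python3 -c "
from bench import env;o=env.get_obs();print(o['qpos'],o['wrist_torque'])"
```

```text
clock: 4.95
position: [0.559, 0.3046, 0.2474]
tcp_rot: [[-0.096, 0.851, 0.517], [0.995, 0.082, 0.049], [-0.0, 0.519, -0.855]]
ft_force: [1.8, 6.8, -6.8]
opening: 0.0117
gripper_force: 39.8
[-1.19453588  0.18355082  0.55021302  1.98171808  0.36448515  0.56745604
 -0.84387365] [1.18251062 0.4011655  0.9752541 ]
```

```bash
python3 -m crank '[{"x":0,"y":0,"z":0,"rx":0,"ry":0,"rz":0,"grip":0.4},{"x":0,"y":0,"z":0,"rx":0,"ry":0,"rz":0,"grip":0.4},{"x":0,"y":0,"z":0,"rx":0,"ry":0,"rz":0,"grip":0.4},{"x":0,"y":0,"z":-0.5,"rx":0,"ry":0,"rz":0,"grip":0.4},{"x":0,"y":0,"z":-1,"rx":0,"ry":0,"rz":0,"grip":0.4},{"x":0.5,"y":0,"z":-1,"rx":0,"ry":0,"rz":0,"grip":0.4},{"x":1,"y":0,"z":-1,"rx":0,"ry":0,"rz":0,"grip":0.4}]'
python3 -m crank '[{"x":0.5,"y":-0.2,"z":-0.3,"rx":0,"ry":0,"rz":0,"grip":0.4},{"x":1,"y":-0.4,"z":-0.5,"rx":0,"ry":0,"rz":0,"grip":0.4},{"x":1,"y":-0.4,"z":-0.5,"rx":0,"ry":0,"rz":0,"grip":0.4}]'
python3 - <<'E'
from bench import env,vision
import cv2,numpy as np
print(env.get_obs()['qpos'])
for n in("top","side"): cv2.imwrite(f"pics/{n}1.png",vision.snapshot(n)[:,:,::-1])
def crop(n,u,v,w,h,s):
    im=cv2.imread(f"pics/{n}1.png")[v:v+h,u:u+w]
    return cv2.convertScaleAbs(cv2.resize(im,None,fx=s,fy=s,interpolation=cv2.INTER_CUBIC),alpha=1.5)
cv2.imwrite("pics/c3.png",np.hstack([crop("top",130,160,130,150,3),crop("side",205,80,130,150,3)]))
E
```

```text
clock: 5.82
position: [0.4981, 0.3994, 0.3344]
tcp_rot: [[-0.093, 0.851, 0.517], [0.996, 0.079, 0.05], [0.002, 0.52, -0.854]]
ft_force: [0.2, -0.4, -0.6]
opening: 0.0378
gripper_force: 0.0
clock: 6.2
position: [0.4259, 0.4961, 0.3545]
tcp_rot: [[-0.1, 0.851, 0.516], [0.995, 0.086, 0.051], [-0.001, 0.519, -0.855]]
ft_force: [0.6, -0.4, -0.6]
opening: 0.0376
gripper_force: 0.0
[-1.49345863  0.19434299  0.41185309  1.70292895  0.45116046  0.99852061
 -1.19723123]
```

View pics/c3.png

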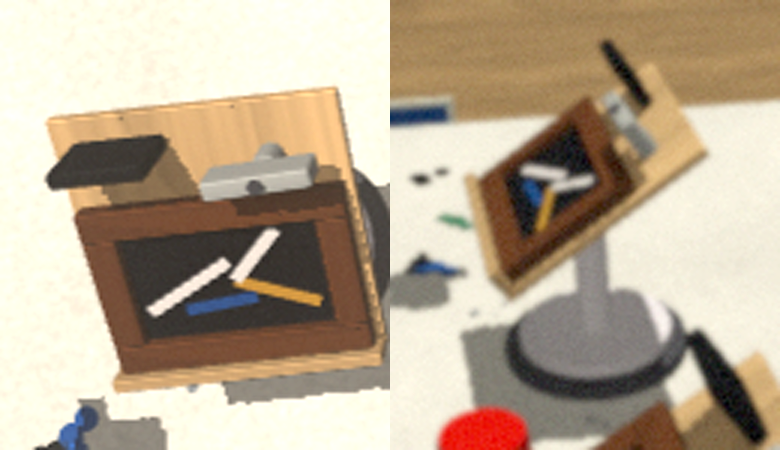

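```bash
cat > m2.py <<'E'
import io,contextlib
with contextlib.redirect_stdout(io.StringIO()):
    from m0 import *
N=[mk(T,(130,160,0),dict(tl=(48,119),tr=(338,88),ftl=(77,212),ftr=(345,182),itl=(114,242),itr=(318,220),ibl=(143,342),ibr=(336,317),fbl=(127,374),fbr=(375,347),b=(255,186))),
   mk(S,(205,80,390),dict(tl=(652,66),tr=(707,152),ftl=(588,100),ftr=(638,182),itl=(580,124),itr=(610,190),ibl=(505,182),ibr=(528,240),b=(622,110)))]
for n,o,x0 in(("easel",N,(.515,.249,.1,.5)),("sample",P,(.525,-.22,.1,.5))):
    for sel in (o,o[:1],o[1:]):
        f=fit(sel,x0);print(n,f.x,f.cost)
    f=fit(o,x0)
    for c,B,uv in o: print((proj(c,wpt(f.x,B))-uv).round(1).tolist())
E
python3 m2.py
```

```text
easel [0.5189 0.2461 0.1097 0.5642] 21.981450891905038
easel [0.5185 0.2466 0.1039 0.5813] 6.119743839085094
easel [0.5224 0.2373 0.1255 0.5922] 7.85653604015428
[[-0.3, -0.8], [0.3, -1.1], [-0.8, 0.2], [-0.4, 0.4], [0.9, -1.2], [-0.3, -1.2], [1.7, 0.4], [1.3, 1.8], [-0.8, -0.4], [0.6, -0.5], [1.1, -1.7]]
[[0.4, -1.0], [0.6, -1.0], [0.4, -1.8], [-2.1, -0.7], [-2.1, -1.7], [-2.2, -1.9], [-1.9, -2.6], [-2.4, 1.6], [-0.8, -0.0]]
sample [ 0.5243 -0.2214  0.0934  0.5428] 21.199804161338097
sample [ 0.5239 -0.221   0.0923  0.5331] 5.7415796921608155
sample [ 0.5255 -0.2233  0.0908  0.5653] 13.909273393421078
[[0.3, 0.0], [1.0, 0.1], [-0.1, 1.3], [0.8, 0.8], [0.3, -0.6], [1.8, -0.3], [-0.3, 2.1], [-0.9, -0.5], [0.2, -0.2], [0.1, -0.7], [-0.4, -1.6]]
[[1.1, -0.3], [-0.0, -1.2], [-0.9, -1.1], [-1.8, -4.3], [0.8, -2.6], [1.1, 0.3], [-2.0, -1.0], [-3.0, 2.3], [1.3, 0.6]]
```

```bash
cat > d.py <<'E'
from h import *
from bench import env
import sys
b=[float(v) for v in sys.argv[1:]]
o=env.get_obs();R,p=tool((.5165,.2475,.105,.56),b[:3],b[3]);print(o['qpos'],o['wrist_torque'],delta(o['tcp_rot'],o['position'],R,p))
E
python3 d.py 70 -45 110 0
```

```text
[-1.4902  0.192   0.4161  1.7058  0.4516  0.9977 -1.1958] [-0.1899  0.489  -0.0306] [-2.966  0.22   0.692 -0.027  0.014 -0.016]
```

```bash
python3 -m crank '[{"x":-0.5,"y":0,"z":0,"rx":0,"ry":0,"rz":0,"grip":0.4},{"x":-1,"y":0.1,"z":0.1,"rx":0,"ry":0,"rz":0,"grip":0.4}]' >/dev/null
python3 -m crank '[{"x":-0.5,"y":0,"z":0.1,"rx":0,"ry":0,"rz":0,"grip":0.4},{"x":-1,"y":0.1,"z":0.2,"rx":0,"ry":0,"rz":0,"grip":0.4}]' >/dev/null
python3 -m crank '[{"x":-0.5,"y":0,"z":0.2,"rx":0,"ry":0,"rz":0,"grip":0.4},{"x":-0.96,"y":0.02,"z":0.38,"rx":0,"ry":0,"rz":0,"grip":0.4},{"x":-0.96,"y":0.02,"z":0.38,"rx":0,"ry":0,"rz":0,"grip":0.4},{"x":-0.96,"y":0.02,"z":0.38,"rx":0,"ry":0,"rz":0,"grip":0.4}]'
python3 d.py 70 -45 110 0
python3 - <<'E'
from h import *
from bench import env,vision
import cv2,pickle
c=vision.calibration("wrist");im=vision.snapshot("wrist")[:,:,::-1].copy();pickle.dump(c,open("w3.pkl","wb"))
cr=cv2.convertScaleAbs(cv2.resize(im[80:330,190:470],None,fx=2.4,fy=2.4,interpolation=cv2.INTER_CUBIC),alpha=1.5)
for B in [(110,95,0),(47,89,15),(94,20,50),(82,20,50),(63,-10,48),(77,-10,48),(70,-45,48)]:
    u=(proj(c,wpt((.5165,.2475,.105,.56),B))[0]-[190,80])*2.4; print(B,u); cv2.circle(cr,tuple(int(t) for t in u),3,(255,0,255),1)
cv2.imwrite("pics/w3.png",cr)
E
```

```text
clock: 7.3
position: [0.5108, 0.2017, 0.3086]
tcp_rot: [[-0.092, 0.851, 0.517], [0.996, 0.079, 0.048], [-0.0, 0.519, -0.855]]
ft_force: [0.1, 0.0, 0.6]
opening: 0.0375
gripper_force: 0.0
[-1.2852 -0.1383  0.6489  2.1019  0.5347  0.7335 -0.8547] [-0.0998  0.5192  0.0301] [-0.001 -0.001  0.014 -0.027  0.013 -0.02 ]
(110, 95, 0) [ 434.8693 -113.1096]
(47, 89, 15) [ 254.3472 -101.3194]
(94, 20, 50) [398.2579 110.7716]
(82, 20, 50) [360.5016 111.1464]
(63, -10, 48) [302.6993 203.712 ]
(77, -10, 48) [344.8346 203.3828]
(70, -45, 48) [324.705  303.8749]
```

View pics/w3.png

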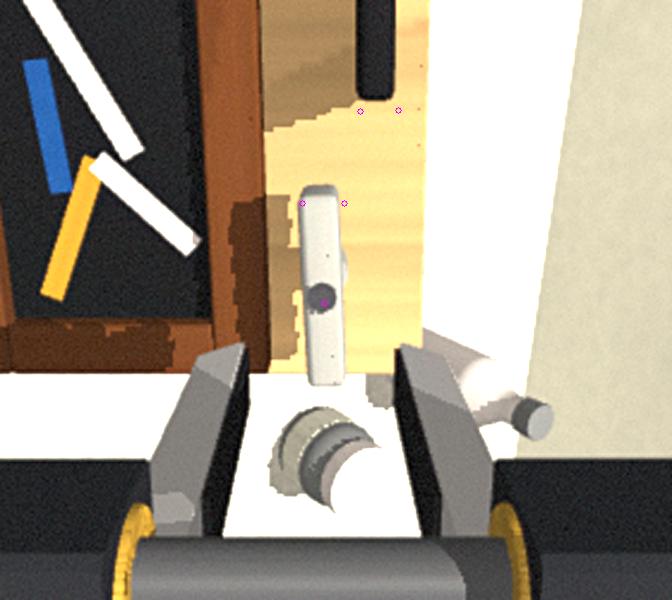

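```bash
python3 -m crank '[{"x":0.01,"y":0,"z":0.4,"rx":0,"ry":0,"rz":0,"grip":0.32},{"x":0.015,"y":0,"z":0.7,"rx":-0.02,"ry":0,"rz":-0.03,"grip":0.32},{"x":0.015,"y":0,"z":0.88,"rx":-0.02,"ry":0,"rz":-0.03,"grip":0.32},{"x":0.015,"y":0,"z":0.88,"rx":-0.02,"ry":0,"rz":-0.03,"grip":0.32}]'
python3 -m crank '[{"x":0,"y":0,"z":0,"rx":0,"ry":0,"rz":0,"grip":0.2},{"x":0,"y":0,"z":0,"rx":0,"ry":0,"rz":0,"grip":0},{"x":0,"y":0,"z":0,"rx":0,"ry":0,"rz":0,"grip":0},{"x":0,"y":0,"z":0,"rx":0,"ry":0,"rz":0,"grip":0},{"x":0,"y":0,"z":0,"rx":0,"ry":0,"rz":0,"grip":0}]' 20
python3 d.py 70 -45 22 0
```

```text
clock: 7.85
position: [0.5559, 0.2082, 0.2322]
tcp_rot: [[-0.107, 0.844, 0.525], [0.994, 0.097, 0.047], [-0.012, 0.527, -0.85]]
ft_force: [-0.7, -0.6, 0.3]
opening: 0.0299
gripper_force: 0.0
clock: 8.48
position: [0.5565, 0.2085, 0.2342]
tcp_rot: [[-0.107, 0.843, 0.527], [0.994, 0.095, 0.05], [-0.008, 0.529, -0.848]]
ft_force: [-1.1, -0.6, 7.4]
opening: 0.0141
gripper_force: 19.9
[-1.245   0.0923  0.7511  2.1236  0.3521  0.4595 -0.6802] [-0.1069 -0.3588 -0.0692] [-0.02   0.004  0.019 -0.004  0.01   0.012]
```

```bash
python3 -m crank '[{"x":0,"y":0,"z":0,"rx":0,"ry":0,"rz":-0.2,"grip":0},{"x":0,"y":0,"z":0,"rx":0,"ry":0,"rz":-0.4,"grip":0},{"x":0,"y":0,"z":0,"rx":0,"ry":0,"rz":-0.6,"grip":0},{"x":0,"y":0,"z":0,"rx":0,"ry":0,"rz":-0.8,"grip":0},{"x":0,"y":0,"z":0,"rx":0,"ry":0,"rz":-1,"grip":0},{"x":0,"y":0,"z":0,"rx":0,"ry":0,"rz":-1,"grip":0}]'
python3 d.py 70 -45 22 0
```

```text
clock: 9.22
position: [0.5567, 0.2086, 0.2344]
tcp_rot: [[-0.516, 0.675, 0.527], [0.812, 0.581, 0.05], [-0.272, 0.454, -0.848]]
ft_force: [0.6, 0.8, 5.3]
opening: 0.0138
gripper_force: 19.8
[-1.1816  0.0886  0.6823  2.1219  0.3707  0.4625 -0.1725] [ 0.074  -0.7851  0.132 ] [-0.018 -0.01   0.02  -0.006  0.009  1.016]
```

```bash
python3 -m crank '[{"x":0,"y":0,"z":0,"rx":0,"ry":0,"rz":-0.2,"grip":0},{"x":0,"y":0,"z":0,"rx":0,"ry":0,"rz":-0.4,"grip":0},{"x":0,"y":0,"z":0,"rx":0,"ry":0,"rz":-0.6,"grip":0},{"x":0,"y":0,"z":0,"rx":0,"ry":0,"rz":-0.8,"grip":0},{"x":0,"y":0,"z":0,"rx":0,"ry":0,"rz":-1,"grip":0},{"x":0,"y":0,"z":0,"rx":0,"ry":0,"rz":-1,"grip":0}]'
python3 d.py 70 -45 22 0
```

```text
clock: 9.98
position: [0.5568, 0.2088, 0.2344]
tcp_rot: [[-0.784, 0.328, 0.528], [0.414, 0.909, 0.051], [-0.463, 0.258, -0.848]]
ft_force: [1.9, 2.6, 7.7]
opening: 0.0142
gripper_force: 20.0
[-1.1244  0.0861  0.6202  2.1205  0.3857  0.4652  0.3353] [ 0.5341 -1.2478  0.3453] [-0.011 -0.02   0.019 -0.007  0.007  2.013]
```

```bash
python3 -m crank '[{"x":0,"y":0,"z":0,"rx":0,"ry":0,"rz":-0.2,"grip":0},{"x":0,"y":0,"z":0,"rx":0,"ry":0,"rz":-0.4,"grip":0},{"x":0,"y":0,"z":0,"rx":0,"ry":0,"rz":-0.6,"grip":0},{"x":0,"y":0,"z":0,"rx":0,"ry":0,"rz":-0.8,"grip":0},{"x":0,"y":0,"z":0,"rx":0,"ry":0,"rz":-0.93,"grip":0},{"x":0,"y":0,"z":0,"rx":0,"ry":0,"rz":-0.93,"grip":0}]'
python3 d.py 70 -45 22 0; python3 -c "
from bench import env;o=env.get_obs();print(o['tcp_rot'].T@o['wrist_torque'],o['tcp_rot'].T@o['ft_force'])"
```

```text
clock: 10.72
position: [0.5567, 0.2091, 0.2344]
tcp_rot: [[-0.846, -0.077, 0.528], [-0.058, 0.997, 0.051], [-0.53, 0.012, -0.848]]
ft_force: [0.8, 3.2, 7.6]
opening: 0.0137
gripper_force: 20.0
[-1.075   0.0844  0.5666  2.1193  0.3976  0.4676  0.8098] [ 0.7803 -1.0263  0.4858] [-0.001 -0.026  0.02  -0.009  0.005  2.942]
[-0.85767068 -1.07693434 -0.052533  ] [-4.95065732  3.21602005 -5.87051962]
```

```bash
python3 -m crank '[{"x":0,"y":0,"z":0,"rx":0,"ry":0,"rz":-0.04,"grip":0},{"x":0,"y":0,"z":0,"rx":0,"ry":0,"rz":-0.07,"grip":0},{"x":0,"y":0,"z":0,"rx":0,"ry":0,"rz":-0.07,"grip":0}]'
python3 -c "
from bench import env;o=env.get_obs();print(o['tcp_rot'].T@o['wrist_torque'],o['tcp_rot'].T@o['ft_force'])"
```

```text
clock: 11.1
position: [0.5567, 0.2091, 0.2344]
tcp_rot: [[-0.843, -0.107, 0.527], [-0.094, 0.994, 0.051], [-0.53, -0.007, -0.848]]
ft_force: [1.8, 3.7, 5.9]
opening: 0.0137
gripper_force: 20.0
[-0.82433632 -1.15296129  0.17562165] [-4.94283633  3.50086676 -3.86044401]
```

```bash
python3 -m crank '[{"x":0,"y":0,"z":0,"rx":0,"ry":0,"rz":-0.03,"grip":0},{"x":0,"y":0,"z":0,"rx":0,"ry":0,"rz":-0.06,"grip":0},{"x":0,"y":0,"z":0,"rx":0,"ry":0,"rz":-0.06,"grip":0}]'
python3 -c "
from bench import env,vision
for i in range(4):
  o=env.get_obs();print(o['tcp_rot'].T@o['wrist_torque'],o['tcp_rot'].T@o['ft_force']);vision.snapshot('top')"; python3 d.py 70 -45 22 0
```

```text
clock: 11.48
position: [0.5567, 0.209, 0.2344]
tcp_rot: [[-0.839, -0.133, 0.527], [-0.125, 0.991, 0.051], [-0.529, -0.023, -0.848]]
ft_force: [2.7, 4.1, 5.7]
opening: 0.0141
gripper_force: 20.4
[-0.83015492 -1.04180862  0.43502521] [-5.83762414  3.59835582 -3.18153263]
[-0.82089445 -1.04672106  0.48886116] [-6.01756925  2.78996378 -3.99396303]
[-0.79766403 -1.01649721  0.46693745] [-5.7267331   3.56754552 -3.83735063]
[-0.81332111 -1.02477766  0.48648544] [-5.71829713  3.33275096 -3.68269636]
[-1.0685  0.0841  0.5598  2.1191  0.3988  0.468   0.8749] [ 1.0965 -0.9548  0.0844] [ 0.001 -0.026  0.02  -0.009  0.005  3.068]
```

```bash
python3 -m crank '[{"x":0,"y":0,"z":0,"rx":0,"ry":0,"rz":0,"grip":0.3},{"x":0,"y":0,"z":0,"rx":0,"ry":0,"rz":0,"grip":0.3},{"x":0,"y":0,"z":0,"rx":0,"ry":0,"rz":0,"grip":0.3},{"x":0,"y":0,"z":-0.5,"rx":0,"ry":0,"rz":0,"grip":0.3},{"x":0,"y":0,"z":-1,"rx":0,"ry":0,"rz":0,"grip":0.3},{"x":0,"y":0,"z":-1,"rx":0,"ry":0,"rz":0,"grip":0.3}]'
python3 -m crank '[{"x":0.3,"y":0.4,"z":-0.3,"rx":0,"ry":0,"rz":0,"grip":0.3},{"x":0.6,"y":0.8,"z":-0.5,"rx":0,"ry":0,"rz":0,"grip":0.3}]' >/dev/null
python3 -m crank '[{"x":0.3,"y":0.4,"z":-0.2,"rx":0,"ry":0,"rz":0,"grip":0.3},{"x":0.6,"y":0.8,"z":-0.2,"rx":0,"ry":0,"rz":0,"grip":0.3},{"x":0.6,"y":0.8,"z":-0.2,"rx":0,"ry":0,"rz":0,"grip":0.3},{"x":0.6,"y":1,"z":-0.2,"rx":0,"ry":0,"rz":0,"grip":0.3}]'
python3 - <<'E'
from bench import env,vision
import cv2,numpy as np
for n in("top","side"): cv2.imwrite(f"pics/{n}2.png",vision.snapshot(n)[:,:,::-1])
def crop(n,u,v,w,h,s):
    im=cv2.imread(f"pics/{n}2.png")[v:v+h,u:u+w]
    return cv2.convertScaleAbs(cv2.resize(im,None,fx=s,fy=s,interpolation=cv2.INTER_CUBIC),alpha=1.5)
cv2.imwrite("pics/c4.png",np.hstack([crop("top",130,160,130,150,3),crop("side",205,80,130,150,3)]))
E
```

```text
clock: 12.42
position: [0.5032, 0.2039, 0.3211]
tcp_rot: [[-0.839, -0.134, 0.528], [-0.125, 0.991, 0.053], [-0.53, -0.022, -0.848]]
ft_force: [0.2, 0.3, -1.3]
opening: 0.0283
gripper_force: 0.0
clock: 13.18
position: [0.3424, 0.3624, 0.309]
tcp_rot: [[-0.841, -0.132, 0.525], [-0.126, 0.991, 0.047], [-0.527, -0.027, -0.85]]
ft_force: [0.7, 0.5, 0.9]
opening: 0.0281
gripper_force: 0.0
```

View pics/c4.png

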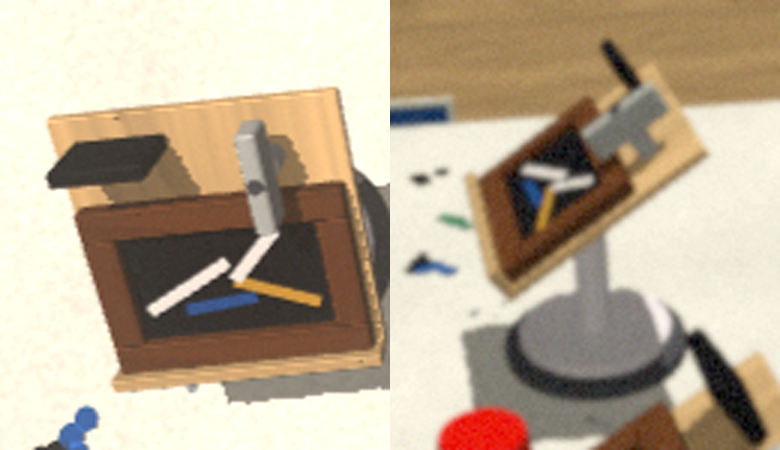

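```bash
python3 -c "
from bench import ticket;print(ticket.sign_off())"
```

```text
the job is handed in; nothing more can be done
None
```

I set the easel to match the other one, an estimated 1–2.5° off parallel against the 6° limit. I then turned its turnbutton home to the stop and handed the job in at about 13 s on the robot's clock. The hand-in call returned no verdict.

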